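Fold down the flip mirror and stand the fallen filter holder back up

TASK

Get this beam path ready on the optical table using fingertip pushes only: push the blue flip mirror over on its hinge until it lies flat on its stop, and push the fallen red-filter holder back up so that it stands on its steel foot about where it lies (within 5 cm). Do not lift or carry the holder, and leave the lens post, the orange screwdriver and the lens case as they are. Either can be done first; finish with the robot clear of everything.

Things in the scene. Friction and masses are not known exactly. Their poses are not given: they have to be found in the camera images.
- flip_base: Flip mirror's base, bolted to the table: black block 70 x 80 x 16 mm, two aluminium hinge cheeks 37 mm high, 94 mm over their outer faces. Origin: centre of its underside, on the table. The hinge axis runs along its y, 30 mm above the origin. The mirror folds towards the base's +x, where a thin black foot with a rubber stop reaches 83 mm out.
- flip_mirror (a joint): Hinge of the flip mirror: 0 = upright (free edge 120 mm above the table); grows as it folds to the base's +x; 1.571 = flat on the stop (plate level, upper face 35 mm above the table). Friction hinge (0.10 N m, 1 to 2 N at the free edge): it stays wherever it is left and must be pushed all the way.
- flip_mirror_edge (a point): Middle of the flip mirror's free edge. The mirror is a blue frame plate with a round mirror in a brass ring: 64 mm wide (y), 90 mm from hinge axis to free edge, 10 mm thick, centred on the hinge axis.
- filter_mount: Loose L-shaped filter holder, about 0.5 kg, fallen on its back, any yaw: steel foot and black upright with a red 48 mm filter. Origin: middle of the heel, the L's outer corner edge (60 mm long, along y). +x runs from the heel along the upright's back, +z along the foot's underside. As it lies, +x is level and +z up (foot on edge); standing as it should, +x points up.
- filter_mount_toe (a point): Middle of the foot's toe edge, on its underside, 65 mm from the heel (+z of the holder); top of the thing as it lies. The foot is 60 mm wide, 14 mm thick (x 0 to 14). Pushing near its top towards the holder's -x, from the side where the upright lies, tips it about the heel (1 to 2.5 N at 50 mm height); past some 30 degrees it drops onto its foot by itself.
- filter_mount_top (a point): Middle of the upright's top edge, on its back, 92 mm from the heel (+x of the holder). The upright is 60 mm wide and 12 mm thick (z 0 to 12) and lies flat on the table at the start.
- lens_post: Leave alone. Loose lens on a steel post: round black base 52 mm across, 12 mm high, black lens ring 44 mm across, top at 102 mm. Origin: centre of its underside.
- driver: Leave alone. Orange-handled screwdriver, 150 mm long, lying along its x axis. Origin: under its middle.
- lens_case: Leave alone. Closed white lens case 60 x 60 x 22 mm. Origin: centre of its underside.

How it is judged:
By the outcome, as a careful person would: the job done as asked, in the order asked, and still so for the second after the job is handed in, with the robot touching nothing.
It also fails if it takes over 53 s, if anything falls off the work surface, if the arm or the gripper's body presses on something with over 40 N, if the wrist force passes 120 N, or if a joint passes its speed limit or range.

ROBOT

A 6-joint arm with a two-finger parallel gripper is mounted at the origin on the work surface. World frame = base frame: x ahead of the robot, y to its left, z up, the work surface at z = 0. Lengths are in m, angles in rad, forces in N, time in s.
With the tool pointing down it reaches from about 0.35 to 0.975 m from the base axis. Payload 4.9 kg.
Tool frame: the origin (TCP) lies midway between the tips of the shut fingers; the grasp point (between the pads) lies 19 mm behind it; z points along the fingers, y is the direction in which the jaws open and shut (so a half turn about z gives the same grasp; the last joint's range is limited). The gripper opens to 85 mm and grips with 20 to 120 N. Pads are 22 mm wide; open, the fingers measure 114 mm over their backs; the gripper's body (76 mm by 85 mm) begins 54 mm behind the grasp point. The pads swing forward as they close: fully open they stand 13 mm farther back than shut.
Start: joints at [1.104, 0.053, 1.613, -0, 1.476, -0.119], TCP at [0.213, 0.588, 0.231] pointing down, gripper open.
Joint ranges: [-3.01, 3.01], [-1.01, 2.22], [0.06, 2.58], [-1.02, 4.17], [0.09, 2.62], [-3.14, 3.14]. Speed limits (rad/s): [2.57, 2.57, 3.14, 3.14, 3.14, 3.14].

INTERFACE

Orientations are given as a unit quaternion [w, x, y, z].
In Python, from plant import state, grab_frame, camera_params, job_done, boxes_of gives the robot as it stands.
- The arm moves only by the tool step_arm, never from a script. Its argument "steps" is a list of rows, each a list of 4 numbers: the shift along the tool's x, y, z in mm, then the turn about the tool's z in degrees. A call has 1 to 8 rows; each row shifts and turns the pose as measured when the row begins, along the tool's axes as they then stand; what a row does not reach is not made up. A row lasts 1/10 s, in which the tool goes at most 50 mm and 8.59 degrees, less where a joint would pass 70% of its speed; a pose out of reach is approached as far as the arm can. A call is refused whole if a number of a shift passes 50 or a number of a turn 8.59, either way. A call with a gripper value outside its range is refused whole. "claw" is the opening in per cent of the stroke, from 0 (shut) to 100 (fully open), set as the call begins (left out, the last holds). The fingers move at their own pace and stop on an object; the grip force is fixed at half the most. Time passes only in rows, so rows that do not move let the fingers close. It gives the time, the measured TCP pose, the force and the opening at its end, in the units of the state.
- state(): the state, without advancing time (a new reading comes with each control period).
- grab_frame(name): name is "scene" or "top" or "wrist"; returns (picture, depth): 384x512x3 uint8, red, green, blue; 384x512 float32, m along the optical axis (not along the pixel's ray), 0 where there is no reading.
- camera_params(name): a dict with "mtx" (3x3 intrinsics, pixels), "k1" (the pictures are not rectified: a ray, as slopes to the right and down, at radius r is drawn at 1 + k1 r^2 times it, then the intrinsics apply), "extrinsics" (4x4, takes a point from camera to world coordinates); the wrist camera has in their place "T_tool_cam" (4x4, takes a point from camera to tool coordinates, whose origin is the TCP and whose axes are the flange's). Camera axes: x right, y down, z forward; pixel columns grow to the right and rows downward; lengths in m; the calibration is good to about 2 mm. A picture is of the moment at which its call begins: read the wrist's pose just before it. camera_params takes no time and is no camera call.
- job_done(): hands the job in, once; it reports no verdict.
Trained networks look in the newest picture that a camera, given by its name, has taken for a name from the list of things; names that differ only in an ending like _2 or _b are one class to them, and where a whole thing is asked for, a point or a joint stands for the part that bears it (a point fixed in the world has none). Each returns a list of dicts, best first, with "p" (0 to 1); they miss things now and then, are a little off and sometimes report something else, mostly with a low value. They report only what shows in the picture. A call takes as long as a camera call.
- boxes_of(camera, label): "box" ([left, top, width, height] in pixels, round what is visible of it).
The state is a dict: "time": time; "joint_pos": joint angles; "joint_vel": joint speeds; "joint_efforts": joint torques, N m; "tool_pos": TCP position; "tool_rot": TCP orientation; "contact_force": force on the tool from outside, world axes, zero at the start; "ft_torque": the same for the moment, N m; "gripper_width": opening from 0.0 (shut) to 1.0 (fully open).
Only numpy, scipy, OpenCV 4.12 (cv2) and the standard library are available. Lean on these libraries where they do the work, as an engineer would, in place of code of your own. Each camera call takes 0.05 s, during which the arm holds its last target. There are 200 camera calls.

## Working session

There is one attempt and no reset: what is moved stays moved. The work goes in short steps, Python scripts to look and compute and a tool call to move; the robot and the scene stay as the last step left them, time stands still between calls to the robot, and variables do not carry over. Pictures are saved under pics/ and viewed, about 8 in all and at most 12, crops included, and the job is handed in when it is done.

Besides the shell and the picture viewer there is one more tool, called as name(argument=value, ...), one argument or row to a line, values as JSON. step_arm: Moves the arm, as the interface text tells. Its arguments: {"type":"object","properties":{"steps":{"type":"array"},"claw":{"type":"number"}},"required":["steps"]}

```bash
mkdir -p pics; cat > h.py <<'E'
import numpy as np,cv2
from plant import *
from scipy.spatial.transform import Rotation as R
def T_tool():
    s=state();q=s["tool_rot"];T=np.eye(4);T[:3,:3]=R.from_quat([q[1],q[2],q[3],q[0]]).as_matrix();T[:3,3]=s["tool_pos"];return T
def look(n):
    T=T_tool();p,d=grab_frame(n);c=camera_params(n)
    E=np.array(c["extrinsics"]) if n!="wrist" else T@np.array(c["T_tool_cam"])
    return p,d,np.array(c["mtx"]),c["k1"],E
def cloud(v):
    p,d,K,k1,E=v
    u,w=np.meshgrid(np.arange(512.),np.arange(384.))
    pts=np.stack([u.ravel(),w.ravel()],1).reshape(-1,1,2)
    n=cv2.undistortPoints(pts,K,np.array([k1,0,0,0,0.])).reshape(384,512,2)
    P=np.concatenate([n*d[...,None],d[...,None]],2)@E[:3,:3].T+E[:3,3]
    P[d==0]=np.nan
    return P
def save(v,f,boxes=[]):
    a=v[0][...,::-1].copy()
    for b in boxes:
        x,y,w,h=map(int,b);cv2.rectangle(a,(x,y),(x+w,y+h),(0,255,0),1)
    cv2.imwrite("pics/"+f,cv2.resize(a,(768,576)))
E
python3 - <<'E'
from h import *
print(state())
for n in["top","scene"]:
    v=look(n);P=cloud(v);np.savez(""+n,P=P,rgb=v[0]);save(v,n+"0.png")
    print(n,v[4][:3].round(2).tolist())
    for l in["flip_base","flip_mirror","filter_mount","lens_post","driver","lens_case"]:
        for b in boxes_of(n,l)[:2]:
            x,y,w,h=map(int,b["box"]);print(l,round(b["p"],2),[x,y,w,h],np.nanmedian(P[y:y+h,x:x+w].reshape(-1,3),0).round(3), P[y+h//2,x+w//2].round(3))
E
```

```text
{'time': 0.0, 'joint_pos': array([ 1.10397454e+00,  5.33372282e-02,  1.61428536e+00, -1.97069122e-07,
        1.47602364e+00, -1.18997157e-01]), 'joint_vel': array([-0.00051916, -0.00031739, -0.00136207,  0.00045473, -0.00354552,
       -0.00106355]), 'joint_efforts': array([-2.03845440e-03, -3.93674648e+01, -3.70172167e+01, -1.96420269e-04,
        7.01101148e-03, -1.03190101e-05]), 'tool_pos': array([0.21274781, 0.58701072, 0.23008036]), 'tool_rot': array([-2.96379026e-04,  1.73036861e-01,  9.84914814e-01, -9.83080552e-04]), 'contact_force': array([0.52122998, 0.30510405, 0.17200316]), 'ft_torque': array([-0.02136171, -0.03264709,  0.08653122]), 'gripper_width': 1.0031133648853594}
top [[0.0, -0.99, 0.12, 0.5], [-1.0, -0.0, 0.0, -0.02], [-0.0, -0.12, -0.99, 1.05]]
flip_base 0.86 [140, 237, 49, 37] [0.487 0.178 0.015] [0.488 0.175 0.098]
flip_mirror 0.56 [153, 243, 25, 32] [0.48  0.176 0.066] [0.479 0.175 0.086]
filter_mount 0.71 [325, 228, 31, 44] [ 0.5   -0.215  0.011] [ 0.499 -0.215  0.013]
lens_post 0.75 [234, 182, 20, 17] [0.633 0.008 0.013] [0.631 0.006 0.069]
driver 0.66 [239, 234, 10, 64] [0.464 0.007 0.016] [0.462 0.007 0.026]
lens_case 0.74 [152, 117, 32, 34] [0.774 0.19  0.019] [0.773 0.189 0.019]
scene [[-0.02, 0.56, -0.83, 1.44], [1.0, 0.0, -0.02, 0.02], [-0.01, -0.83, -0.56, 0.66]]
flip_base 0.58 [308, 151, 49, 53] [0.411 0.193 0.002] [0.446 0.192 0.036]
flip_mirror 0.71 [317, 148, 20, 53] [0.447 0.182 0.015] [0.51  0.168 0.084]
lens_post 0.7 [247, 197, 26, 45] [0.638 0.01  0.012] [0.647 0.011 0.054]
driver 0.69 [258, 172, 8, 25] [0.458 0.013 0.022] [0.464 0.014 0.026]
lens_case 0.73 [328, 262, 43, 28] [0.782 0.185 0.021] [0.789 0.185 0.025]
```

```bash
python3 - <<'E'
import numpy as np,cv2
a=[]
z=np.load("top.npz");P=z["P"]
c1=cv2.resize(z["rgb"][215:295,125:205,::-1],(400,400),interpolation=2)
c2=cv2.resize(z["rgb"][210:290,300:380,::-1],(400,400),interpolation=2)
cv2.imwrite("pics/crop.png",np.hstack([c1,c2]))
for n in["top","scene"]:
    P=np.load(n+".npz")["P"].reshape(-1,3);rgb=np.load(n+".npz")["rgb"].reshape(-1,3)
    m=(abs(P[:,0]-.5)<.12)&(abs(P[:,1]+.215)<.1)
    for lo,hi in[(.006,.02),(.045,.08)]:
        k=m&(P[:,2]>lo)&(P[:,2]<hi);Q=P[k][:,:2]
        if len(Q)>4:print(n,"filter",lo,len(Q),cv2.minAreaRect(Q.astype(np.float32)),Q.mean(0),P[k][:,2].max())
    m=(abs(P[:,0]-.48)<.12)&(abs(P[:,1]-.177)<.1)
    for lo,hi in[(.01,.02),(.03,.045),(.05,.08),(.08,.1),(.1,.13)]:
        k=m&(P[:,2]>lo)&(P[:,2]<hi);Q=P[k][:,:2]
        if len(Q)>4:print(n,"flip",lo,len(Q),cv2.minAreaRect(Q.astype(np.float32)),Q.mean(0),P[k][:,2].max(),np.median(rgb[k],0))
E
```

```text
top filter 0.006 887 ((0.4963819086551666, -0.2009465992450714), (0.1731235682964325, 0.17182773351669312), 5.670747756958008) [ 0.49192006 -0.21478916] 0.01978383333042566
top filter 0.045 186 ((0.5372279286384583, -0.21287702023983002), (0.014207265339791775, 0.058475520461797714), 2.3828091621398926) [ 0.53707911 -0.21210208] 0.06930415029238224
top flip 0.01 552 ((0.48626208305358887, 0.1917758584022522), (0.11914385855197906, 0.09152131527662277), 71.28582763671875) [0.47707642 0.15873015] 0.01965737950885571 [61. 60. 57.]
top flip 0.03 176 ((0.47798359394073486, 0.16976982355117798), (0.019757172092795372, 0.09404400736093521), 70.38385009765625) [0.47668927 0.16871135] 0.04463343580066126 [108.5 110.  106. ]
top flip 0.05 140 ((0.4796697497367859, 0.17005853354930878), (0.010898960754275322, 0.06267440319061279), 75.39353942871094) [0.48044163 0.17032143] 0.07992673633667358 [52. 49. 49.]
top flip 0.08 101 ((0.4808952510356903, 0.17454876005649567), (0.005803111009299755, 0.06228150799870491), 70.11658477783203) [0.480557   0.17483662] 0.09973201674204824 [60. 58. 52.]
top fli
[... 757 characters left out ...]
 0.1726829707622528), (0.019495714455842972, 0.09376035630702972), 71.00802612304688) [0.50116919 0.16723507] 0.04472506497642503 [73. 71. 69.]
scene flip 0.05 59 ((0.48736876249313354, 0.18047887086868286), (0.012121675536036491, 0.058145612478256226), 60.98615646362305) [0.50323645 0.17162518] 0.07992343049693973 [20. 33. 52.]
scene flip 0.08 38 ((0.48380064964294434, 0.18586251139640808), (0.010910856537520885, 0.06700484454631805), 62.05378341674805) [0.50291105 0.17631396] 0.09912121561983378 [27. 37. 54.]
scene flip 0.1 98 ((0.4848574697971344, 0.1855534017086029), (0.01096417661756277, 0.06495653837919235), 69.0478744506836) [0.49297756 0.18280565] 0.12255386222583964 [36.  67.5 91. ]
```

View pics/top0.png

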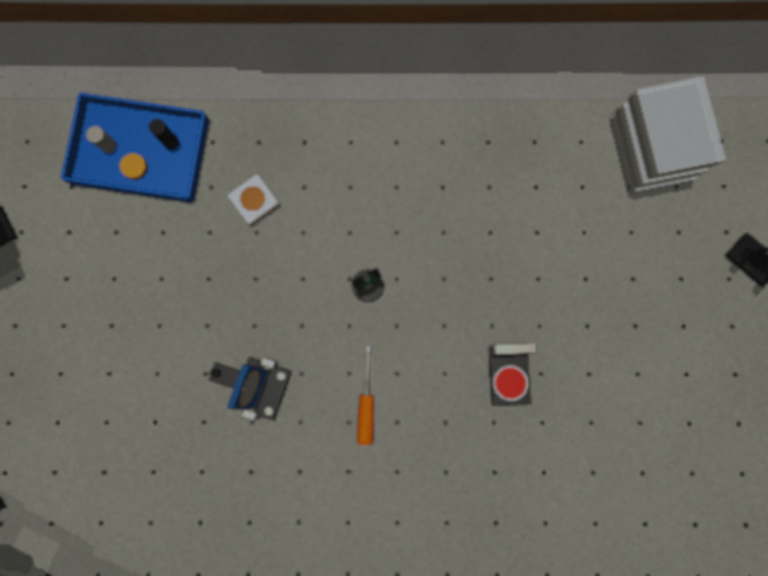

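View pics/scene0.png

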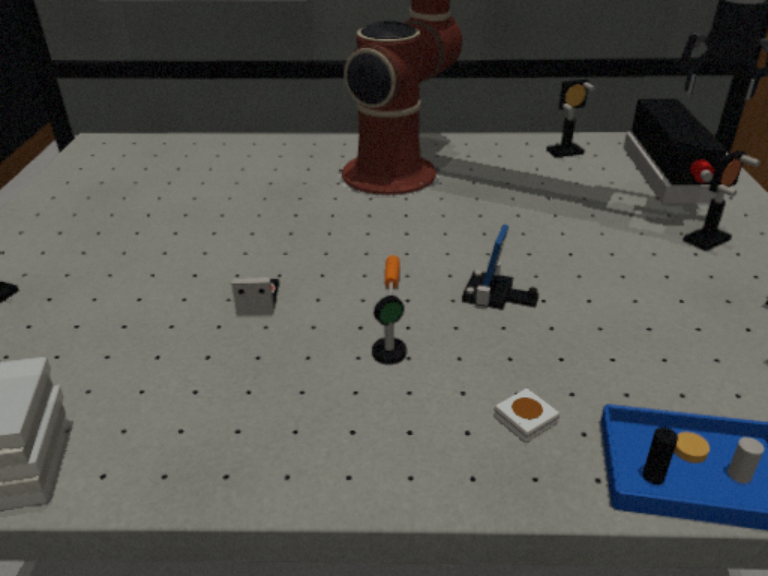

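```bash
ls pics
```

```text
crop.png
scene0.png
top0.png
```

View pics/crop.png

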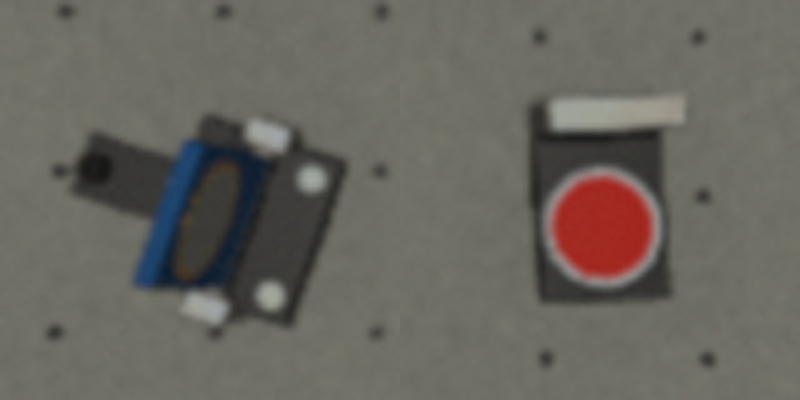

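The top view shows the mirror at (255,388), leaning slightly towards its foot at the upper left. The holder's steel foot is at (515,349), with the upright lying towards the robot and the red filter at (510,383). I measure base yaw at about 70°, hinge at about (0.479, 0.171), and the holder's foot at x 0.530–0.545, y −0.211, with its push direction world +x. The jaw axis already lines up with the base's x, so I'll do the mirror first.

step_arm(
  steps=[
    [-33,-29,0,0],
    [-34,-30,0,0],
    [-34,-30,0,0],
    [-34,-30,0,0],
    [-34,-30,0,0],
    [-34,-30,0,0],
    [-34,-30,0,0],
    [-34,-30,0,0],
  ],
  claw=0,
)

```text
time: 1.5
tool_pos: [0.3903, 0.2645, 0.2317]
tool_rot: [0.001, 0.167, 0.986, 0.002]
contact_force: [1.3, 1.1, 0.4]
gripper_width: -0.002
```

step_arm(
  steps=[
    [-30,-29,0,0],
    [-30,-29,0,0],
    [-30,-29,0,0],
    [-24,-22,0,0],
    [0,0,0,0],
    [0,0,0,0],
  ],
)

```text
time: 2.1
tool_pos: [0.4659, 0.1131, 0.2333]
tool_rot: [0.004, 0.172, 0.985, 0.002]
contact_force: [-0.1, 0.1, -0.6]
gripper_width: 0.003
```

step_arm(
  steps=[
    [4,0,40,0],
    [4,0,40,0],
    [0,0,40,0],
    [0,0,25,0],
    [0,0,0,0],
  ],
)

```text
time: 2.6
tool_pos: [0.4599, 0.1216, 0.0872]
tool_rot: [0.007, 0.168, 0.986, 0.004]
contact_force: [-0.1, 0.5, -0.3]
gripper_width: 0.002
```

```bash
python3 - <<'E'
from h import *
s=state();print(s["tool_pos"],s["contact_force"])
d=np.array(s["tool_pos"])[:2]-[.479,.171];print("base x",d@[.335,.942],"lat",d@[-.942,.335])
v=look("scene");cv2.imwrite("pics/s1.png",cv2.resize(v[0][100:230,250:420,::-1],(680,520)))
E
```

```text
[0.4598696  0.1216473  0.08719865] [-0.11130287  0.54384338 -0.33029697]
base x -0.05289892314316501 lat 0.001487682082862553
```

View pics/s1.png

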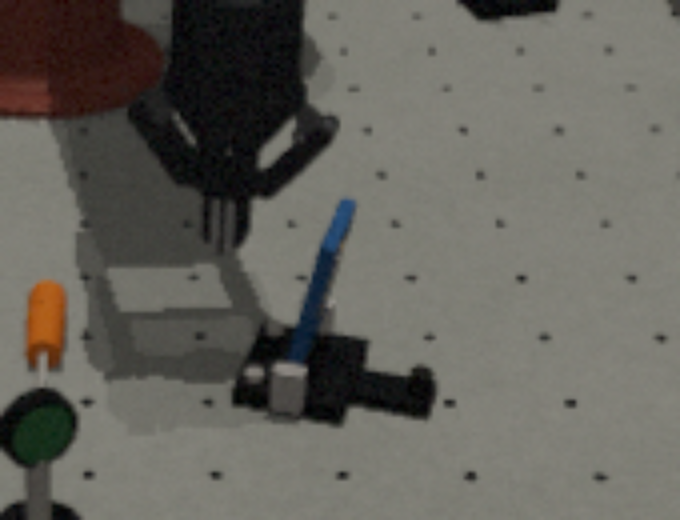

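step_arm(
  steps=[
    [0,16,0,0],
    [0,16,0,0],
    [0,12,0,0],
    [0,10,0,0],
    [0,10,1,0],
    [0,8,4,0],
    [0,8,5,0],
  ],
)

```text
time: 3.35
tool_pos: [0.4934, 0.2039, 0.0902]
tool_rot: [0.015, 0.167, 0.986, 0.006]
contact_force: [-1.1, -1.6, 0.4]
gripper_width: 0.001
```

```bash
cat >> h.py <<'E'
def rel():
    s=state();d=np.array(s["tool_pos"])[:2]-[.479,.171];print("bx",d@[.335,.942],"lat",d@[-.942,.335],"z",s["tool_pos"][2],s["contact_force"])
E
python3 -c "
from h import *
rel()"
```

```text
bx 0.035854403122187115 lat -0.002554486165582815 z 0.09024152101014357 [-1.11903223 -1.55774617  0.38157134]
```

step_arm(
  steps=[
    [0,4,10,0],
    [0,6,10,0],
    [0,6,10,0],
    [0,4,10,0],
    [0,2,10,0],
    [0,0,8,0],
  ],
)

```text
time: 3.95
tool_pos: [0.5041, 0.228, 0.0337]
tool_rot: [0.013, 0.166, 0.986, 0.005]
contact_force: [-36.2, -13.2, 83.6]
gripper_width: -0.003
```

```bash
python3 -c "
from h import *
rel()"
```

```text
bx 0.06210378589955428 lat -0.0045841405236694225 z 0.03371203683113192 [-36.1928025  -13.23750698  83.55796271]
```

step_arm(
  steps=[
    [0,0,-10,0],
    [0,0,-30,0],
    [0,0,-40,0],
    [0,0,-40,0],
    [0,0,-30,0],
    [0,0,0,0],
  ],
)

```text
time: 4.55
tool_pos: [0.5007, 0.227, 0.187]
tool_rot: [0.012, 0.167, 0.986, 0.005]
contact_force: [-0.4, -0.1, 0.1]
gripper_width: -0.0
```

```bash
python3 - <<'E'
from h import *
rel()
for n in["top","scene"]:
    v=look(n);P=cloud(v).reshape(-1,3);rgb=v[0].reshape(-1,3).astype(int)
    d=P[:,:2]-[.479,.171];bx=d@[.335,.942];l=d@[-.942,.335]
    m=(abs(l)<.03)&(P[:,2]<.13)
    for a in range(15,105,10):
        k=m&(abs(bx-a/1e3)<.005);print(n,a,k.sum(),np.round(np.percentile(P[k][:,2],[10,50,90]),3) if k.sum() else"")
    if n=="scene":cv2.imwrite("pics/s2.png",cv2.resize(v[0][100:230,250:420,::-1],(680,520)))
E
```

```text
bx 0.059997192735105155 lat -0.001694511202718128 z 0.18696762371186917 [-0.35236373 -0.05051858  0.14499768]
top 15 120 [0.032 0.034 0.037]
top 25 118 [0.032 0.034 0.037]
top 35 118 [0.032 0.034 0.036]
top 45 107 [0.031 0.034 0.037]
top 55 75 [0.032 0.034 0.038]
top 65 67 [0.032 0.035 0.036]
top 75 64 [0.031 0.034 0.036]
top 85 55 [0.031 0.034 0.037]
top 95 13 [-0.003 -0.001  0.001]
scene 15 100 [-0.749  0.033  0.037]
scene 25 102 [-0.75   0.034  0.037]
scene 35 116 [-0.748  0.03   0.037]
scene 45 126 [-0.748  0.029  0.037]
scene 55 126 [-0.749  0.028  0.038]
scene 65 132 [-0.748  0.027  0.037]
scene 75 127 [-0.748  0.027  0.037]
scene 85 136 [-0.747  0.011  0.037]
scene 95 89 [-0.748  0.001  0.032]
```

View pics/s2.png

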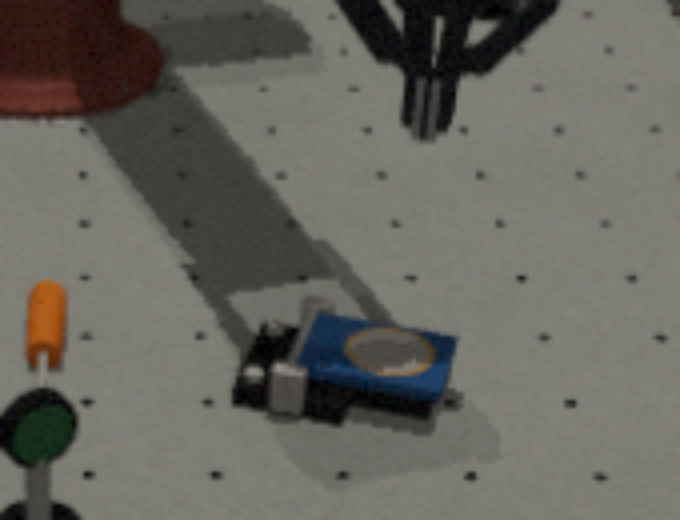

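The mirror plate is level at z≈0.034 along its whole length, lying on the stop (picture: plate at (380,355)). Next is the holder.

step_arm(
  steps=[
    [0,0,0,-7.2],
    [0,0,0,-7.2],
    [0,0,0,-7.2],
    [0,-30,0,0],
    [0,-48,0,0],
    [0,-48,0,0],
    [0,-48,0,0],
    [0,-48,0,0],
  ],
)

```text
time: 5.45
tool_pos: [0.5009, 0.001, 0.1579]
tool_rot: [-0.008, -0.034, 0.999, 0.0]
contact_force: [1.1, -0.3, -0.2]
gripper_width: -0.001
```

step_arm(
  steps=[
    [0,-45,0,0],
    [0,-45,0,0],
    [0,-45,0,0],
    [0,-30,0,0],
    [0,0,0,0],
    [0,0,0,0],
  ],
)

```text
time: 6.05
tool_pos: [0.5024, -0.1731, 0.1393]
tool_rot: [-0.019, -0.029, 0.999, 0.005]
contact_force: [0.1, 0.9, 0.9]
gripper_width: 0.002
```

```bash
cat >> h.py <<'E'
def relf():
    s=state();T=T_tool();t=np.array(s["tool_pos"]);print(t,s["contact_force"],T[:3,:3].round(3).tolist())
    return T[:3,:3].T@(np.array([.495,-.213,.187])-t)*1e3
E
python3 -c "
from h import *
print(relf())"
```

```text
[ 0.50240126 -0.17310317  0.13927498] [0.08106678 0.89181309 0.86316866] [[-0.998, -0.058, -0.039], [-0.059, 0.998, 0.01], [0.039, 0.012, -0.999]]
[ 11.56060933 -38.83181279 -47.77714883]
```

step_arm(
  steps=[
    [3,-20,0,0],
    [3,-19,0,0],
    [0,0,30,0],
    [0,0,30,0],
    [0,0,24,0],
    [0,0,4,0],
  ],
)

```text
time: 6.65
tool_pos: [0.492, -0.2035, 0.0413]
tool_rot: [-0.023, -0.033, 0.999, 0.009]
contact_force: [-1.5, 1.0, -1.1]
gripper_width: -0.005
```

```bash
python3 - <<'E'
from h import *
print(relf())
v=look("scene");P=cloud(v).reshape(-1,3);k=(abs(P[:,0]-.54)<.06)&(abs(P[:,1]+.21)<.05)&(P[:,2]>.045)&(P[:,2]<.066)&(P[:,0]>.525);print(P[k].mean(0),P[k].min(0),P[k].max(0))
E
```

```text
[ 0.49198816 -0.2035363   0.04129021] [-1.4876967   0.98243415 -1.05268799] [[-0.997, -0.066, -0.047], [-0.067, 0.998, 0.016], [0.046, 0.019, -0.999]]
[   4.35089912   -6.88836535 -145.82042683]
[ 0.54138433 -0.20851675  0.05755754] [ 0.52710423 -0.23830253  0.04522466] [ 0.54961954 -0.17946872  0.0659794 ]
```

step_arm(
  steps=[
    [0,-7,-6,0],
    [-10,0,-1,0],
    [-8,0,-0.5,0],
    [-6,0,-0.5,0],
    [-6,0,-0.5,0],
    [-6,0,-0.5,0],
    [-6,0,-0.5,0],
  ],
)

```text
time: 7.4
tool_pos: [0.5418, -0.2084, 0.0554]
tool_rot: [-0.02, -0.035, 0.999, 0.006]
contact_force: [0.1, 0.5, -0.8]
gripper_width: 0.0
```

```bash
python3 - <<'E'
from h import *
relf()
v=look("scene");cv2.imwrite("pics/s3.png",cv2.resize(v[0][140:240,110:240,::-1],(676,520)))
E
```

```text
[ 0.54183975 -0.20837904  0.05537631] [ 0.10901947  0.49905866 -0.84349549] [[-0.997, -0.069, -0.04], [-0.069, 0.998, 0.012], [0.039, 0.014, -0.999]]
```

View pics/s3.png

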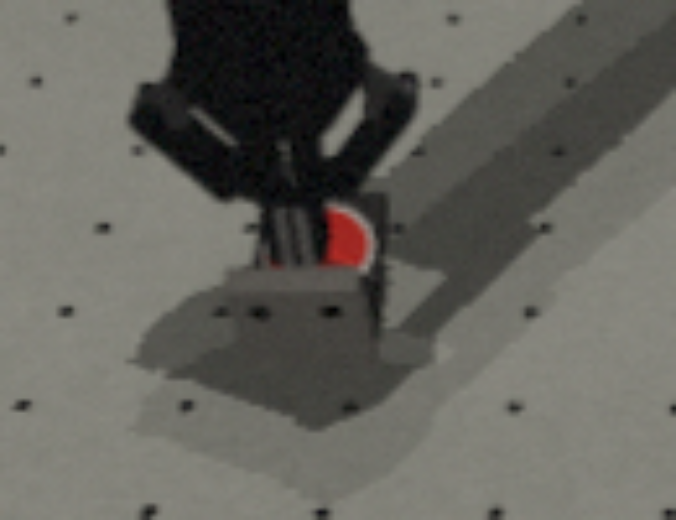

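The holder is tipping: the foot's underside shows at (300,320) and the upright is rising behind the fingers. I'll keep going.

step_arm(
  steps=[
    [-3,0,3,0],
    [-5,0,3,0],
    [-5,0,2,0],
    [-4,0,1,0],
    [-3,0,0,0],
  ],
)

```text
time: 7.95
tool_pos: [0.5654, -0.207, 0.0452]
tool_rot: [-0.017, -0.034, 0.999, 0.006]
contact_force: [-0.3, 0.8, -0.6]
gripper_width: -0.001
```

```bash
python3 - <<'E'
from h import *
relf()
v=look("scene");cv2.imwrite("pics/s4.png",cv2.resize(v[0][140:240,110:240,::-1],(676,520)))
E
```

```text
[ 0.56544201 -0.20695282  0.04515157] [-0.27835608  0.7754775  -0.62232101] [[-0.997, -0.068, -0.035], [-0.069, 0.998, 0.011], [0.034, 0.013, -0.999]]
```

View pics/s4.png

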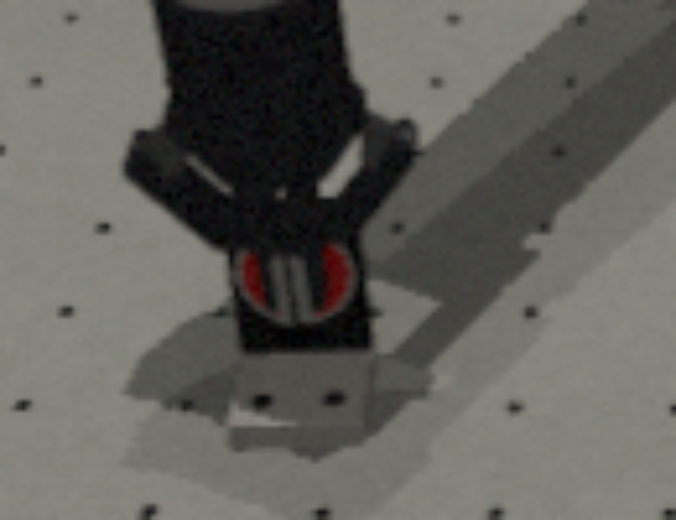

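It is nearly standing, with the foot at (305,390), and may be leaning on the fingers. I'll ease forward to let it down.

step_arm(
  steps=[
    [-4,0,0,0],
    [-5,0,-1,0],
    [-5,0,-1,0],
    [-4,0,-1,0],
    [0,0,0,0],
    [0,0,0,0],
  ],
)

```text
time: 8.6
tool_pos: [0.5848, -0.2057, 0.0478]
tool_rot: [-0.018, -0.034, 0.999, 0.006]
contact_force: [0.3, -0.4, -0.1]
gripper_width: -0.001
```

```bash
cat > chk.py <<'E'
from h import *
relf()
for n in["scene","top"]:
    v=look(n);P=cloud(v).reshape(-1,3);m=(abs(P[:,0]-.56)<.1)&(abs(P[:,1]+.21)<.06)
    for lo,hi in[(.01,.018),(.03,.05),(.05,.07),(.08,.098)]:
        k=m&(P[:,2]>lo)&(P[:,2]<hi)
        if k.sum()>3:print(n,lo,k.sum(),P[k].min(0).round(3),np.median(P[k],0).round(3),P[k].max(0).round(3))
E
python3 chk.py
```

```text
[ 0.58482327 -0.20566538  0.04782064] [ 0.27890098 -0.42575684 -0.05943925] [[-0.997, -0.069, -0.037], [-0.069, 0.998, 0.011], [0.036, 0.014, -0.999]]
scene 0.01 414 [ 0.547 -0.237  0.01 ] [ 0.58  -0.206  0.014] [ 0.609 -0.176  0.018]
scene 0.03 93 [ 0.539 -0.239  0.03 ] [ 0.551 -0.195  0.04 ] [ 0.594 -0.179  0.05 ]
scene 0.05 136 [ 0.543 -0.239  0.05 ] [ 0.589 -0.198  0.059] [ 0.598 -0.179  0.07 ]
scene 0.08 138 [ 0.542 -0.24   0.081] [ 0.594 -0.206  0.092] [ 0.604 -0.174  0.098]
top 0.01 63 [ 0.556 -0.242  0.01 ] [ 0.563 -0.222  0.014] [ 0.573 -0.21   0.018]
top 0.08 80 [ 0.543 -0.243  0.087] [ 0.55  -0.228  0.091] [ 0.554 -0.204  0.095]
```

Foot flat at z 14 mm, upright vertical (x 0.543–0.554, top 92 mm), and no contact. I'll retract straight up.

step_arm(
  steps=[
    [0,0,-20,0],
    [0,0,-40,0],
    [0,0,-40,0],
    [0,0,-40,0],
    [0,0,-30,0],
    [0,0,0,0],
    [0,0,0,0],
  ],
)

```text
time: 9.4
tool_pos: [0.5882, -0.207, 0.2208]
tool_rot: [-0.021, -0.034, 0.999, 0.008]
contact_force: [0.1, 0.0, -1.2]
gripper_width: 0.003
```

```bash
python3 chk.py; python3 - <<'E'
from h import *
v=look("scene");save(v,"end.png")
look("top")
P=np.load("top.npz")["P"]
for l in["flip_mirror","lens_post","driver","lens_case"]:
    for b in boxes_of("top",l)[:1]:print(l,b)
E
```

```text
[ 0.58821726 -0.20695253  0.22075524] [ 0.07307634  0.02978459 -1.16581747] [[-0.997, -0.067, -0.043], [-0.068, 0.998, 0.014], [0.042, 0.017, -0.999]]
scene 0.01 414 [ 0.546 -0.238  0.01 ] [ 0.579 -0.206  0.015] [ 0.609 -0.176  0.018]
scene 0.03 174 [ 0.542 -0.24   0.03 ] [ 0.552 -0.209  0.04 ] [ 0.557 -0.179  0.05 ]
scene 0.05 184 [ 0.541 -0.238  0.05 ] [ 0.552 -0.209  0.06 ] [ 0.557 -0.179  0.07 ]
scene 0.08 183 [ 0.539 -0.238  0.08 ] [ 0.551 -0.209  0.09 ] [ 0.557 -0.18   0.095]
top 0.01 229 [ 0.542 -0.215  0.01 ] [ 0.584 -0.194  0.014] [ 0.606 -0.18   0.018]
top 0.03 7 [ 0.541 -0.184  0.031] [ 0.546 -0.184  0.043] [ 0.55  -0.183  0.046]
top 0.08 15 [ 0.548 -0.243  0.089] [ 0.55  -0.238  0.091] [ 0.554 -0.234  0.094]
flip_mirror {'box': [131.4, 232.5, 44.1, 40.9], 'p': 0.64}
lens_post {'box': [236.9, 179.9, 17.9, 20.0], 'p': 0.96}
driver {'box': [238.5, 231.2, 12.0, 68.5], 'p': 0.74}
lens_case {'box': [148.8, 117.2, 37.8, 36.5], 'p': 0.66}
```

View pics/end.png

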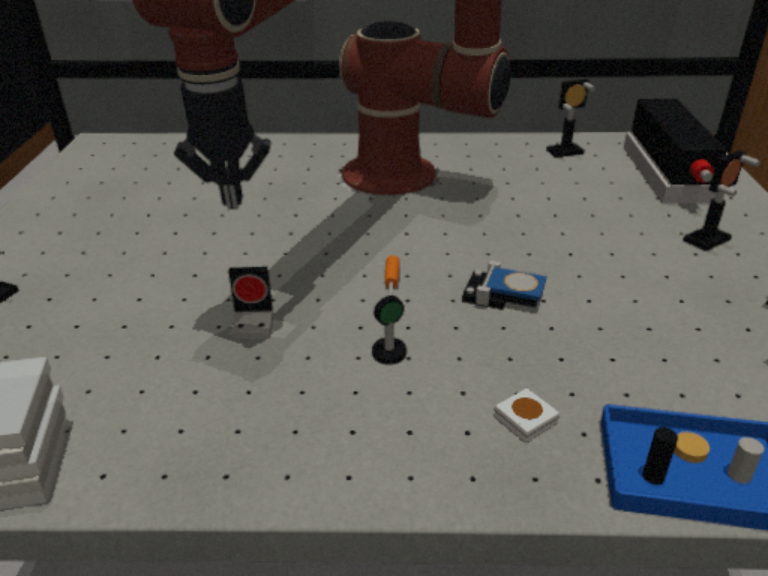

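The holder stands at (250,295), the mirror is flat at (515,285), and the other things look untouched. The gripper is well clear.

```bash
python3 -c "
from plant import *
print(job_done())"
```

```text
the job is handed in; nothing more can be done
None
```

Both jobs are done and handed in at about 10 s of robot time.

- **Flip mirror:** pushed over with the shut fingertips. Its plate measured level at about 34 mm along its whole length, against a nominal 35 mm, so it lies on its stop. At the end of the press the wrist force reached about 90 N, more than I intended but under the 120 N limit.
- **Filter holder:** tipped about its heel and let down onto its foot. The foot is flat (upper face at about 14 mm), the upright is vertical with its top at about 92 mm, and the heel stayed within about 5 mm of where it lay.
- **Other things:** the lens post, screwdriver and lens case look unmoved in the last picture. Their final detection boxes agree with the first to within a few pixels.
- **Robot:** the fingertips are at 0.22 m and touching nothing. The force reading was about 1 N, which is the noise level.

No check failed.

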